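# Sieve the nuts out of the porcelain parts

## Robot

A 7-joint arm with a two-finger parallel gripper is mounted at the origin on a cart in front of the work surface, level with it; the furniture and walls round the work are solid. World frame = base frame: x ahead of the robot, y to its left, z up, the work surface at z = 0. Lengths are in m, angles in rad, forces in N, time in s.
With the tool pointing down it reaches from about 0.4 to 0.85 m from the base axis. Payload 4.5 kg.
Tool frame: the origin (TCP) lies midway between the tips of the shut fingers; the grasp point (between the pads) lies ctrl.grip_point_offset behind it (ctrl.grip_point_offset is the distance from the TCP to the grasp point, in m); z points along the fingers, y is the line along which they close (so a half turn about z gives the same grasp; the last joint's range is limited). The gripper opens to 85 mm and grips with 20 to 120 N. Pads are 22 mm wide; open, the fingers measure 114 mm over their backs; the gripper's body (76 mm by 85 mm) begins 54 mm behind the grasp point. The pads swing forward as they close: fully open they stand 13 mm farther back than shut.
Start: joints at [1.209, 0.689, -0.195, 1.565, 0.157, 0.902, -0.215], TCP at [0.241, -0.577, 0.231] pointing down, gripper open.
Joint ranges: [-3.01, 3.01], [-0.46, 2.08], [-1.47, 1.51], [0.13, 2.56], [-1, 4.14], [0.04, 2.09], [-2.66, 2.66]. Speed limits (rad/s): [2.57, 2.57, 3.14, 3.14, 3.14, 3.14, 3.14].

## Interface

Orientations are given as a unit quaternion [x, y, z, w].
In Python, from rig import sensors, cams, job, ctrl gives the robot as it stands. The module is installed in compiled form; this text tells all that it offers.
- The arm moves only by the tool apply_moves, never from a script. Its argument "deltas" is a list of rows, each a list of 7 numbers: the shift along the tool's x, y, z normalised to -1 to 1, where 1 is 0.8 m, then the turn, a rotation vector about the tool's x, y, z normalised to -1 to 1, where 1 is 120 degrees, then the opening, from 0 (shut) to 1 (fully open). A call has 1 to 10 rows; each row is the pose to reach, as a shift and turn from the pose commanded when the call began, along the tool's axes at that moment; what a row does not reach only later rows make up. A row lasts 1/10 s, in which the tool goes at most 50 mm and 8.59 degrees, less where a joint would pass 70% of its speed; a pose out of reach is approached as far as the arm can. A call with a number of a shift or a turn outside -1 to 1 is refused whole. A call with a gripper value outside its range is refused whole. The fingers move at their own pace and stop on an object; "newtons" is the grip in N (left out, the last holds). Time passes only in rows, so rows that repeat a pose let the fingers close. It gives the time, the measured TCP pose, the force, the opening and the grip force at its end, in the units of the state.
- sensors.sense(): the state, without advancing time (a new reading comes with each control period).
- cams.camera(name): name is "side" or "top" or "wrist"; returns a dict with "frame" (480x640x3 uint8, blue, green, red), "mtx" (3x3 intrinsics, pixels), "R" (3x3) and "t" (3): a world point X has camera coordinates R X + t; the wrist camera has in their place "mount" (4x4, takes a point from camera to tool coordinates, whose origin is the TCP and whose axes are the flange's). Camera axes: x right, y down, z forward; pixel columns grow to the right and rows downward; lengths in m; the calibration is good to about 2 mm. A picture is of the moment at which its call begins: read the wrist's pose just before it. There is no depth.
- job.close_job(): hands the job in; it is judged then, once.
Trained networks look in the newest picture that a camera, given by its name, has taken for a name from the list of things; names that differ only in an ending like _2 or _b are one class to them, and where a whole thing is asked for, a point or a joint stands for the part that bears it (a point fixed in the world has none). Each returns a list of dicts, best first, with "conf" (0 to 1); they miss things now and then, are a little off and sometimes report something else, mostly with a low value. They report only what shows in the picture. A call takes as long as a camera call.
- cams.boxes_of(camera, name): "location" ([column, row] in pixels, amid what is visible of it).
- cams.cut_out(camera, name): "region" (480x640 bool, what is visible of it) and "location" ([column, row] in pixels, amid what is visible of it).
The state is a dict: "time": time; "joint_pos": joint angles; "dq": joint speeds; "joint_torque": joint torques, N m; "eef_pos": TCP position; "ee_rot": TCP orientation; "force": force on the tool from outside, world axes, zero at the start; "moment": the same for the moment, N m; "width": finger opening in m; "finger_force": force on a finger pad.
Only numpy, scipy, OpenCV 4.12 (cv2) and the standard library are available. Lean on these libraries where they do the work, as an engineer would, in place of code of your own. Each camera call takes 0.05 s, during which the arm holds its last target. There are 200 camera calls.

## Task

Hold the sieve by its red grip and shake it side to side over the blue pan until all four brass nuts have dropped through its slots into the pan. Keep the three large porcelain parts in the sieve, and then set it down flat in the middle of the black rubber mat, let go and leave the nuts lying in the pan.

Things in the scene. Friction and masses are not known exactly. Their poses are not given: they have to be found in the camera images.
- sieve: Steel sieve, an open basket of about 0.32 kg, 148 (its x) by 120 (its y) by 44 mm high, walls 4 mm. Origin: centre of its underside. Ears at both x ends, 184 mm over all, undersides 30 mm above the origin. It starts hung by the ears on the pan's two long walls (underside 30 mm over the bench), axes along the pan's, the porcelain parts and nuts lying in it. It lifts straight out.
- sieve_floor (a point): Centre of the sieve's floor, 4 mm above its origin. The floor is two slippery flat bars (friction about 0.2) along x, 20 mm wide, centred at y = -22 and +22 mm; between and beside them are three open slots 24 mm wide over the whole length. Strokes along y throw the nuts off the bars into the slots if brisk (peaks well above 2 m/s2, e.g. 60 mm strokes in 0.25 s).
- sieve_grip (a point): Centre of the sieve's red grip, 110 mm above the sieve's origin, over its middle: a bar 90 mm long along the sieve's x, 22 mm wide along y, 26 mm high, on an upright at each end. Take it from above with the fingers closing along y. At least 50 mm are free between its underside and the parts in the sieve.
- pan: Blue metal pan fixed to the bench, open on top, 168 (its x) by 218 (its y) by 60 mm high outside, walls and floor 4 mm. Origin: centre of its underside. Hung in it, the sieve can slide 45 mm along y either way from the middle to the end walls and has 6 mm play along x. Nuts on its floor lie lower than 25 mm above the bench.
- mat: Black rubber mat fixed on the bench, 200 (its x) by 160 (its y) by 3 mm thick. Origin: centre of its underside. The sieve stands on it on its own flat underside, any heading; its long way along the mat's x fits best.
- cap_a: White porcelain fuse cap, about 40 mm across and 30 mm high, too large for the slots. Origin: centre of its base.
- cap_b: Second white porcelain fuse cap, about 40 mm across and 30 mm high. Origin: centre of its base.
- insulator: White porcelain bobbin insulator, 34 mm across and 38 mm high, too large for the slots. Origin: centre of its base.
- nut_0: Brass hexagon nut 1 of 4, 17 mm wide, 9 mm thick, 12 g. Origin: centre of one face. Falls through the sieve's slots. It has dropped through when its height is below the sieve's underside.
- nut_1: Brass hexagon nut 2 of 4, 17 mm wide, 9 mm thick, 12 g. Origin: centre of one face. Falls through the sieve's slots. It has dropped through when its height is below the sieve's underside.
- nut_2: Brass hexagon nut 3 of 4, 17 mm wide, 9 mm thick, 12 g. Origin: centre of one face. Falls through the sieve's slots. It has dropped through when its height is below the sieve's underside.
- nut_3: Brass hexagon nut 4 of 4, 17 mm wide, 9 mm thick, 12 g. Origin: centre of one face. Falls through the sieve's slots. It has dropped through when its height is below the sieve's underside.

How it is judged:
On the way:
1. All four nuts have dropped through the sieve into the pan, while the three porcelain parts are in the sieve and the sieve is still over the pan (x of nut_0 in the frame of pan between -0.08 and 0.08 m and y of nut_0 in the frame of pan between -0.105 and 0.105 m and z of each of nut_0, nut_1, nut_2, nut_3 in the frame of pan below 0.03 m and z of each of nut_0, nut_1, nut_2, nut_3 in the frame of sieve below -0.003 m and x of nut_1 in the frame of pan between -0.08 and 0.08 m and y of nut_1 in the frame of pan between -0.105 and 0.105 m and x of nut_2 in the frame of pan between -0.08 and 0.08 m and y of nut_2 in the frame of pan between -0.105 and 0.105 m and x of nut_3 in the frame of pan between -0.08 and 0.08 m and y of nut_3 in the frame of pan between -0.105 and 0.105 m and x of cap_a in the frame of sieve between -0.07 and 0.07 m and y of cap_a in the frame of sieve between -0.056 and 0.056 m and z of cap_a in the frame of sieve between -0.02 and 0.055 m and x of cap_b in the frame of sieve between -0.07 and 0.07 m and y of cap_b in the frame of sieve between -0.056 and 0.056 m and z of cap_b in the frame of sieve between -0.02 and 0.055 m and x of insulator in the frame of sieve between -0.07 and 0.07 m and y of insulator in the frame of sieve between -0.056 and 0.056 m and z of insulator in the frame of sieve between -0.02 and 0.055 m and horizontal distance between sieve and pan below 0.09 m), for 0.2 s.
At the end, for the whole second after the job is handed in: All four nuts lie in the pan, the two fuse caps and the insulator are in the sieve, and the sieve stands flat (tilt under 0.06 rad) and still on the mat, its centre within 35 mm of the mat's centre, released (x of nut_0 in the frame of pan between -0.08 and 0.08 m and y of nut_0 in the frame of pan between -0.105 and 0.105 m and z of each of nut_0, nut_1, nut_2, nut_3 in the frame of pan below 0.03 m and x of nut_1 in the frame of pan between -0.08 and 0.08 m and y of nut_1 in the frame of pan between -0.105 and 0.105 m and x of nut_2 in the frame of pan between -0.08 and 0.08 m and y of nut_2 in the frame of pan between -0.105 and 0.105 m and x of nut_3 in the frame of pan between -0.08 and 0.08 m and y of nut_3 in the frame of pan between -0.105 and 0.105 m and x of cap_a in the frame of sieve between -0.07 and 0.07 m and y of cap_a in the frame of sieve between -0.056 and 0.056 m and z of cap_a in the frame of sieve between -0.02 and 0.055 m and x of cap_b in the frame of sieve between -0.07 and 0.07 m and y of cap_b in the frame of sieve between -0.056 and 0.056 m and z of cap_b in the frame of sieve between -0.02 and 0.055 m and x of insulator in the frame of sieve between -0.07 and 0.07 m and y of insulator in the frame of sieve between -0.056 and 0.056 m and z of insulator in the frame of sieve between -0.02 and 0.055 m and horizontal distance between sieve and mat below 0.035 m and height (world z) of sieve below 0.008 m and angle between sieve's own z axis and vertical below 0.06 rad and linear speed of sieve below 0.02 m/s); the robot touches nothing.
It fails at once if A porcelain part has left the sieve (distance between any of cap_a, cap_b, insulator and sieve above 0.12 m).
It also fails if it takes over 48 s, if anything falls off the work surface, if the arm or the gripper's body presses on something with over 40 N, if the wrist force passes 120 N, or if a joint passes its speed limit or range.

## Working session

There is one attempt and no reset: what is moved stays moved. The work goes in short steps, Python scripts to look and compute and a tool call to move; the robot and the scene stay as the last step left them, time stands still between calls to the robot, and variables do not carry over. Pictures are saved under pics/ and viewed, at most 10 in all, crops included, and the job is handed in when it is done.

Besides the shell and the picture viewer there is one more tool, called after "Emit:" by a JSON object that holds its "fn" and its "kwargs". apply_moves: Moves the arm, as the interface text tells. Scaled input: -1 to 1 covers 0.8 m each way for a shift and 120 degrees each way for a turn. Its arguments: {"type":"object","properties":{"deltas":{"type":"array","items":{"type":"array","items":{"type":"number","minimum":-1,"maximum":1}}},"newtons":{"type":"number"}},"required":["deltas"]}

```bash
mkdir -p pics; cat > h.py <<'E'
import numpy as np, cv2
from rig import sensors, cams, job, ctrl
from scipy.spatial.transform import Rotation as Ro
def ray(c,px):
    K=np.array(c["mtx"]);R=np.array(c["R"]);t=np.array(c["t"])
    return -R.T@t, R.T@np.linalg.inv(K)@np.array([px[0],px[1],1.])
def onz(c,px,z):
    o,d=ray(c,px); return o+d*(z-o[2])/d[2]
def proj(c,X):
    p=np.array(c["mtx"])@(np.array(c["R"])@np.array(X)+np.array(c["t"])); return p[:2]/p[2]
E
python3 - <<'E'
from h import *
s=sensors.sense();print({k:np.round(v,3).tolist() for k,v in s.items()},ctrl.grip_point_offset)
im=[]
for n in("top","side"):
    c=cams.camera(n);im.append(c["frame"]);cv2.imwrite(f"pics/{n}0.png",c["frame"])
    for th,z in(("sieve",.05),("sieve_grip",.153),("pan",.06),("mat",.003),("nut_0",.04),("cap_a",.06),("insulator",.07)):
        for m in cams.cut_out(n,th)[:4]:
            r=cv2.minAreaRect(np.argwhere(m["region"])[:,::-1].astype(np.float32))
            box=cv2.boxPoints(r)
            P=np.array([onz(c,b,z)[:2] for b in box])
            print(n,th,round(m["conf"],2),np.round(m["location"]),onz(c,m["location"],z)[:2].round(3),"corners",P.round(3).tolist() if n=="top" else "")
E
```

```text
{'time': 0.0, 'joint_pos': [1.209, 0.69, -0.195, 1.566, 0.157, 0.902, -0.215], 'dq': [0.001, 0.002, -0.0, 0.002, 0.002, -0.001, 0.0], 'joint_torque': [0.0, -53.962, -1.267, -15.855, 0.009, 0.009, 0.0], 'eef_pos': [0.241, -0.576, 0.23], 'ee_rot': [0.98, 0.197, -0.0, -0.001], 'force': [-0.03, 0.488, 0.702], 'moment': [-0.017, 0.006, -0.052], 'finger_force': 0.0, 'width': 0.086} 0.0187
top sieve 0.97 [233. 236.] [0.521 0.299] corners [[0.606, 0.374], [0.636, 0.25], [0.445, 0.204], [0.417, 0.324]]
top sieve_grip 0.74 [235. 232.] [0.511 0.279] corners [[0.58, 0.35], [0.607, 0.239], [0.437, 0.198], [0.412, 0.305]]
top pan 0.73 [260. 234.] [0.522 0.254] corners [[0.576, 0.414], [0.635, 0.181], [0.464, 0.14], [0.408, 0.367]]
top mat 0.75 [403. 270.] [0.463 0.013] corners [[0.391, 0.119], [0.585, 0.064], [0.541, -0.094], [0.349, -0.035]]
top nut_0 0.4 [259. 247.] [0.502 0.257] corners [[0.505, 0.267], [0.516, 0.255], [0.504, 0.244], [0.493, 0.255]]
top cap_a 0.71 [256. 258.] [0.482 0.26 ] corners [[0.491, 0.278], [0.496, 0.257], [0.463, 0.249], [0.458, 0.27]]
top cap_a 0.56 [248. 234.] [0.522 0.273] corners [[0.537, 0.284], [0.541, 0.268], [0.505, 0.26], [0.501, 0.275]]
top insulator 0.42 [238. 206.] [0.567 0.287] corners [[0.577, 0.293], [0.579, 0.281], [0.55, 0.275], [0.548, 0.288]]
side sieve 0.86 [381. 234.] [0.508 0.31 ] corners 
side sieve 0.16 [250. 344.] [ 0.498 -0.008] corners 
side sieve_grip 0.55 [378. 231.] [0.559 0.213] corners 
side pan 0.86 [359. 291.] [0.564 0.169] corners 
side mat 0.79 [249. 348.] [0.475 0.008] corners 
side nut_0 0.58 [395. 242.] [0.534 0.317] corners 
side cap_a 0.74 [380. 248.] [0.533 0.269] corners 
side cap_a 0.6 [355. 240.] [0.489 0.259] corners 
side insulator 0.91 [408. 252.] [0.579 0.281] corners
```

View pics/top0.png

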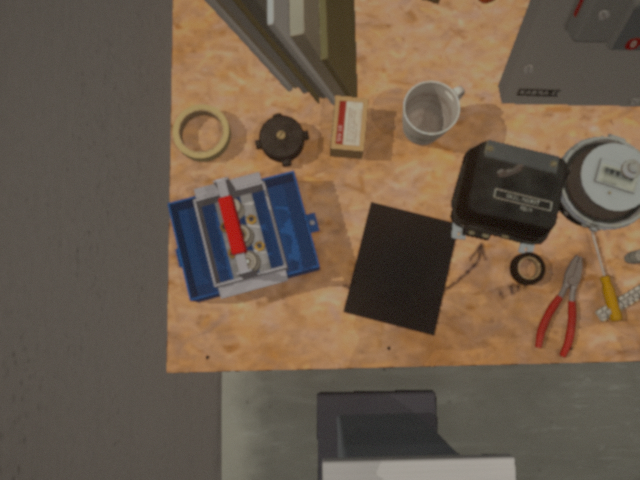

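View pics/side0.png

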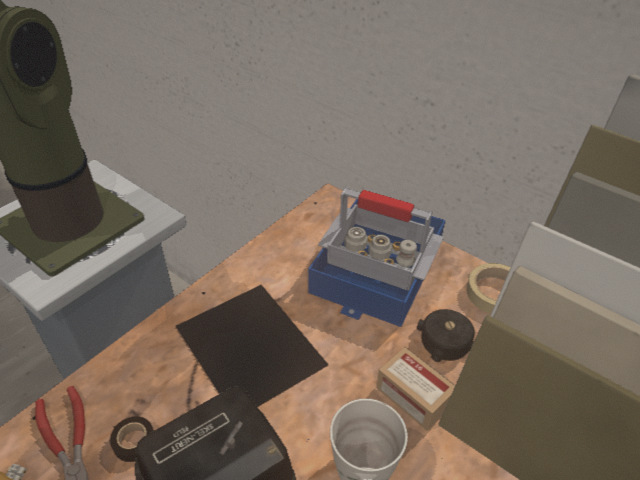

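```bash
cat >> h.py <<'E'
def red(c,box):
    f=c["frame"].astype(int);m=(f[...,2]>120)&(f[...,1]<70)&(f[...,0]<80)
    k=np.zeros_like(m);k[box[1]:box[3],box[0]:box[2]]=1
    return np.argwhere(m&k)[:,::-1].astype(np.float32)
def tool(target,yaw):
    """delta row from the present pose to a target TCP with the tool down and tool x at yaw"""
    s=sensors.sense();R=Ro.from_quat(s["ee_rot"]);d=R.inv().apply(np.array(target)-s["eef_pos"])
    G=Ro.from_matrix(np.c_[[np.cos(yaw),np.sin(yaw),0],[np.sin(yaw),-np.cos(yaw),0],[0,0,-1]])
    return (d/.8).round(4),((R.inv()*G).as_rotvec()/np.radians(120)).round(4)
E
python3 - <<'E'
from h import *
c=cams.camera("top");p=red(c,(170,150,330,310));r=cv2.minAreaRect(p)
print(r,len(p));P=[onz(c,b,.15)for b in cv2.boxPoints(r)];print(np.round(P,3),np.mean(P,0))
m=cams.cut_out("top","pan")
b=cams.camera("side");q=red(b,(330,170,440,240));r2=cv2.minAreaRect(q);print(r2)
# triangulate centre
o1,d1=ray(c,r[0]);o2,d2=ray(b,r2[0]);A=np.c_[d1,-d2];s=np.linalg.lstsq(A,o2-o1,rcond=None)[0]
print("tri",o1+d1*s[0],o2+d2*s[1])
cm=cams.camera("top");
for n,z in(("mat",.003),):
    m=cams.cut_out("top",n)[0]["region"];
    mm=((cm["frame"].max(2)<50)&(np.indices(m.shape)[1]>340)&(np.indices(m.shape)[1]<456)&(np.indices(m.shape)[0]>195)&(np.indices(m.shape)[0]<335)).astype(np.uint8)
    mm=cv2.morphologyEx(mm,cv2.MORPH_OPEN,np.ones((7,7)))
    for k in(mm,m):
        P=[onz(cm,b_,z)for b_ in cv2.boxPoints(cv2.minAreaRect(np.argwhere(k)[:,::-1].astype(np.float32)))];print(n,np.round(P,3).tolist(),np.mean(P,0))
print(-c["R"].T@c["t"])
E
```

```text
((230.97280883789062, 224.79666137695312), (58.635250091552734, 14.50611686706543), 75.25643920898438) 816
[[0.562 0.308 0.15 ]
 [0.567 0.287 0.15 ]
 [0.481 0.265 0.15 ]
 [0.476 0.285 0.15 ]] [0.52193723 0.28607165 0.15      ]
((385.1697998046875, 204.40567016601562), (54.944217681884766, 16.895347595214844), 15.945395469665527)
tri [0.52364944 0.28781467 0.1388848 ] [0.52291275 0.28716326 0.13864304]
mat [[0.393, 0.116, 0.003], [0.58, 0.065, 0.003], [0.539, -0.088, 0.003], [0.353, -0.033, 0.003]] [0.46639037 0.0149282  0.003     ]
mat [[0.392, 0.119, 0.003], [0.585, 0.064, 0.003], [0.539, -0.094, 0.003], [0.349, -0.034, 0.003]] [0.46613995 0.01366732 0.003     ]
[0.37243799 0.15259591 0.96399102]
```

```bash
python3 -c "
from h import *
print(tool([.35,-.1,.3],.3),tool([.522,.286,.22],.25))"
```

```text
(array([ 0.3555, -0.4973, -0.0859]), array([ 0.    , -0.    ,  0.0457])) (array([ 0.7399, -0.8596,  0.0141]), array([ 0.    , -0.    ,  0.0696]))
```

Emit:
{"fn": "apply_moves", "kwargs": {"deltas": [[0.3555,-0.4973,-0.0859,0,0,0.0457,1],[0.3555,-0.4973,-0.0859,0,0,0.0457,1],[0.3555,-0.4973,-0.0859,0,0,0.0457,1],[0.3555,-0.4973,-0.0859,0,0,0.0457,1],[0.3555,-0.4973,-0.0859,0,0,0.0457,1],[0.3555,-0.4973,-0.0859,0,0,0.0457,1],[0.3555,-0.4973,-0.0859,0,0,0.0457,1],[0.3555,-0.4973,-0.0859,0,0,0.0457,1],[0.3555,-0.4973,-0.0859,0,0,0.0457,1],[0.3555,-0.4973,-0.0859,0,0,0.0457,1]]}}

```text
time: 2.05
eef_pos: [0.3504, -0.0976, 0.3007]
ee_rot: [0.989, 0.15, 0.001, 0.0]
force: [1.3, -0.7, -0.1]
width: 0.0853
finger_force: 0.0
```

```bash
python3 -c "
from h import *
print(sensors.sense()['eef_pos'],sensors.sense()['joint_pos'],tool([.522,.286,.22],.25))"
```

```text
[ 0.35038455 -0.09761557  0.30071006] [ 0.3379564   0.2463009  -0.24670825  2.1769338   0.08989598  0.72608169
 -1.23842397] (array([ 0.347 , -0.3944,  0.1011]), array([ 0.0003, -0.0006,  0.0244]))
```

Emit:
{"fn": "apply_moves", "kwargs": {"deltas": [[0.347,-0.3944,0.1011,0,0,0.0244,1],[0.347,-0.3944,0.1011,0,0,0.0244,1],[0.347,-0.3944,0.1011,0,0,0.0244,1],[0.347,-0.3944,0.1011,0,0,0.0244,1],[0.347,-0.3944,0.1011,0,0,0.0244,1],[0.347,-0.3944,0.1011,0,0,0.0244,1],[0.347,-0.3944,0.1011,0,0,0.0244,1],[0.347,-0.3944,0.1011,0,0,0.0244,1],[0.347,-0.3944,0.1011,0,0,0.0244,1],[0.347,-0.3944,0.1011,0,0,0.0244,1]]}}

```text
time: 3.05
eef_pos: [0.522, 0.2891, 0.2181]
ee_rot: [0.992, 0.127, 0.0, -0.002]
force: [-1.0, -0.7, 0.2]
width: 0.0854
finger_force: 0.0
```

```bash
python3 - <<'E'
from h import *
s=sensors.sense();c=cams.camera("wrist");cv2.imwrite("pics/w1.png",c["frame"])
M=np.array(c["mount"]);T=np.eye(4);T[:3,:3]=Ro.from_quat(s["ee_rot"]).as_matrix();T[:3,3]=s["eef_pos"]
W=np.linalg.inv(T@M);c["R"]=W[:3,:3];c["t"]=W[:3,3]
f=c["frame"];p=red(c,(0,0,640,480));r=cv2.minAreaRect(p);print(s["eef_pos"],r,len(p))
P=[onz(c,b,.153)for b in cv2.boxPoints(r)];print(np.round(P,3),np.mean(P,0))
print(tool([.522,.286,.121],.25))
E
```

```text
[0.52195914 0.28910099 0.21811978] ((441.29638671875, 132.7203369140625), (140.75332641601562, 447.097900390625), 46.308815002441406) 6646
[[0.519 0.334 0.153]
 [0.684 0.231 0.153]
 [0.659 0.174 0.153]
 [0.475 0.272 0.153]] [0.58386909 0.25280859 0.153     ]
(array([ 0.0006, -0.0002,  0.1217]), array([-0.0004,  0.0002,  0.001 ]))
```

View pics/w1.png

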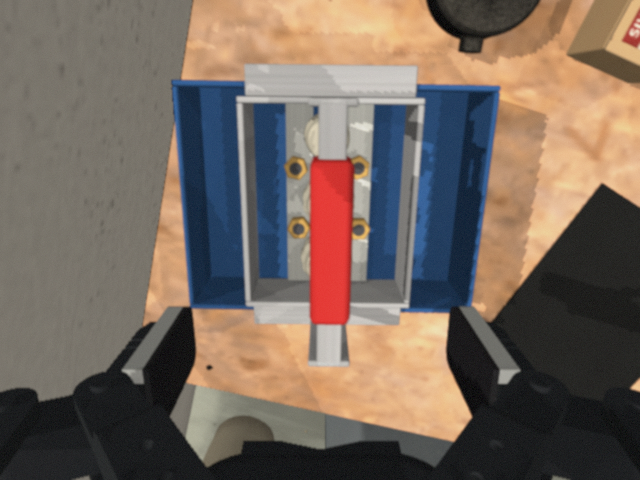

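```bash
python3 - <<'E'
from h import *
s=sensors.sense();c=cams.camera("wrist")
M=np.array(c["mount"]);T=np.eye(4);T[:3,:3]=Ro.from_quat(s["ee_rot"]).as_matrix();T[:3,3]=s["eef_pos"]
W=np.linalg.inv(T@M);c["R"]=W[:3,:3];c["t"]=W[:3,3]
p=red(c,(300,145,362,330));b=p[p[:,1]>p[:,1].max()-3];t=p[p[:,1]<p[:,1].min()+3]
print(onz(c,t.mean(0),.153),onz(c,b.mean(0),.153),s["eef_pos"])
q=[onz(c,x,.06).round(3) for x in((174,82),(499,87),(474,311),(190,306))];print(q,np.mean(q,0))
E
```

```text
[0.56751819 0.29953043 0.153     ] [0.48438447 0.2732958  0.153     ] [0.52163492 0.28567697 0.2183579 ]
[array([0.579, 0.399, 0.06 ]), array([0.629, 0.191, 0.06 ]), array([0.471, 0.15 , 0.06 ]), array([0.42 , 0.362, 0.06 ])] [0.52475 0.2755  0.06   ]
```

Emit:
{"fn": "apply_moves", "kwargs": {"deltas": [[0.003,0,0.06,0,0,0,1],[0.003,0,0.1217,0,0,0,1],[0.003,0,0.1217,0,0,0,1],[0.003,0,0.1217,0,0,0,1],[0.003,0,0.1217,0,0,0,0],[0.003,0,0.1217,0,0,0,0],[0.003,0,0.1217,0,0,0,0],[0.003,0,0.1217,0,0,0,0],[0.003,0,0.1217,0,0,0,0],[0.003,0,0.1217,0,0,0,0]], "newtons": 80}}

```text
time: 4.15
eef_pos: [0.5246, 0.2849, 0.1228]
ee_rot: [0.992, 0.124, 0.001, -0.001]
force: [-1.0, 1.0, 7.5]
width: 0.0208
finger_force: 78.5
```

Emit:
{"fn": "apply_moves", "kwargs": {"deltas": [[0,0,-0.01,0,0,0,0],[0,0.01,-0.01,0,0,0,0],[0,0.0475,-0.01,0,0,0,0],[0,0.0225,-0.01,0,0,0,0],[0,-0.0025,-0.01,0,0,0,0],[0,-0.0275,-0.01,0,0,0,0],[0,-0.0025,-0.01,0,0,0,0],[0,0.0225,-0.01,0,0,0,0],[0,0.0475,-0.01,0,0,0,0],[0,0.01,-0.01,0,0,0,0]]}}

```text
time: 5.15
eef_pos: [0.5296, 0.2623, 0.1284]
ee_rot: [0.993, 0.117, -0.001, 0.007]
force: [0.1, -1.3, -5.5]
width: 0.0209
finger_force: 80.9
```

```bash
python3 - <<'E'
from h import *
c=cams.camera("side");f=c["frame"][150:330,280:480];cv2.imwrite("pics/s2.png",cv2.resize(f,None,fx=3,fy=3,interpolation=cv2.INTER_CUBIC))
print(sensors.sense()["eef_pos"],sensors.sense()["force"],[(m["conf"],m["location"]) for n in("nut_0","cap_a","insulator") for m in cams.boxes_of("side",n)])
E
```

```text
[0.52577963 0.27690391 0.12897764] [-2.18557541  7.52043992 -4.9637879 ] [(0.89, [372.7, 253.6]), (0.64, [353.6, 239.2]), (0.68, [400.6, 261.9])]
```

View pics/s2.png

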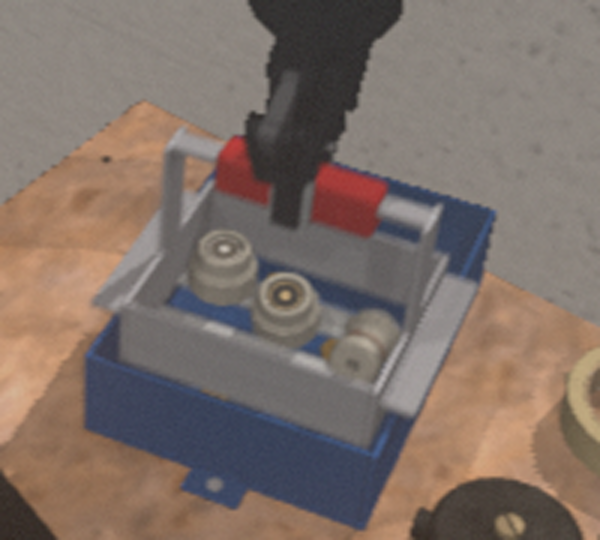

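Emit:
{"fn": "apply_moves", "kwargs": {"deltas": [[0,0.025,0,0,0,0,0],[0,0.0375,0,0,0,0,0],[0,0.0125,0,0,0,0,0],[0,-0.0125,0,0,0,0,0],[0,-0.0375,0,0,0,0,0],[0,-0.0125,0,0,0,0,0],[0,0.0125,0,0,0,0,0],[0,0.0375,0,0,0,0,0],[0,0.0,0,0,0,0,0],[0,0.0,0,0,0,0,0]]}}

```text
time: 6.35
eef_pos: [0.5255, 0.2797, 0.1298]
ee_rot: [0.992, 0.125, 0.0, -0.002]
force: [-0.5, 3.2, -4.7]
width: 0.0208
finger_force: 81.7
```

```bash
python3 - <<'E'
from h import *
s=sensors.sense();w=cams.camera("wrist")["frame"]
c=cams.camera("side");f=c["frame"][170:310,290:470];a=cv2.resize(f,(514,400),interpolation=cv2.INTER_CUBIC)
t=cams.camera("top")["frame"][150:310,160:330];b=cv2.resize(t,(286,270),interpolation=cv2.INTER_CUBIC)
o=np.zeros((600,800,3),np.uint8);o[:400,:514]=a;o[:270,514:]=b;o[400:,:267]=cv2.resize(w,(267,200));o[280:580,400:800]=cv2.resize(w,(400,300));cv2.imwrite("pics/s3.png",o)
print(s["eef_pos"],s["force"],[(n,m["conf"],m["location"]) for n in("nut_0","cap_a","insulator") for k in("side","top","wrist") for m in cams.boxes_of(k,n)])
E
```

```text
[0.5254973  0.27973946 0.12980626] [-0.51531433  3.206149   -4.71251625] [('nut_0', 0.62, [379.6, 283.3]), ('nut_0', 0.96, [406.8, 261.2]), ('nut_0', 0.75, [256.9, 261.5]), ('nut_0', 0.57, [385.4, 182.5]), ('cap_a', 0.66, [356.9, 240.8]), ('cap_a', 0.6, [375.7, 244.6]), ('cap_a', 0.54, [279.5, 249.9]), ('insulator', 0.64, [253.6, 346.5]), ('insulator', 0.55, [404.6, 258.6]), ('insulator', 0.78, [349.6, 148.3])]
```

View pics/s3.png

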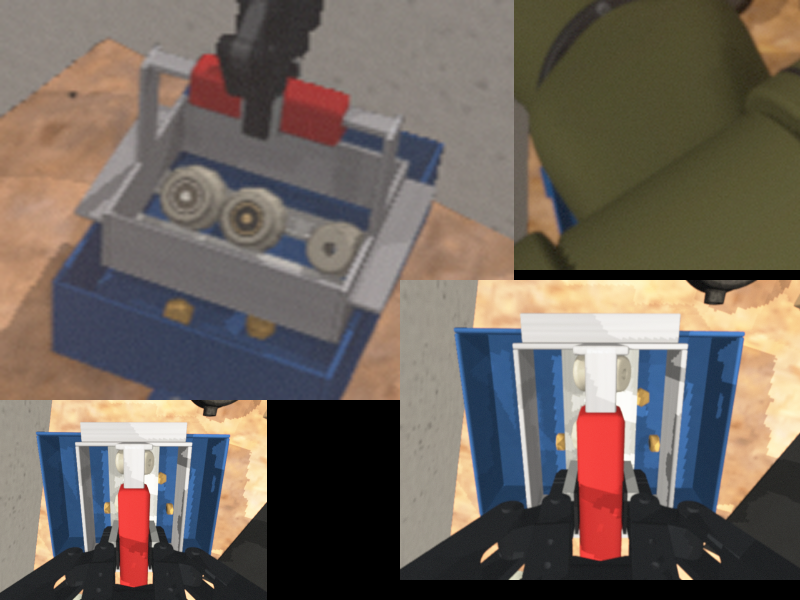

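Emit:
{"fn": "apply_moves", "kwargs": {"deltas": [[0,0.025,0,0,0,0,0],[0,0.0375,0,0,0,0,0],[0,0.0125,0,0,0,0,0],[0,-0.0125,0,0,0,0,0],[0,-0.0375,0,0,0,0,0],[0,-0.0125,0,0,0,0,0],[0,0.0125,0,0,0,0,0],[0,0.0375,0,0,0,0,0],[0,0.0375,0,0,0,0,0]]}}

```text
time: 7.85
eef_pos: [0.535, 0.2416, 0.1295]
ee_rot: [0.993, 0.121, -0.0, 0.003]
force: [0.3, -1.1, -6.3]
width: 0.0209
finger_force: 81.8
```

```bash
python3 - <<'E'
from h import *
w=cams.camera("wrist")["frame"];c=cams.camera("side")["frame"]
np.save("w.npy",w[40:280,60:580]);np.save("c.npy",c[180:300,300:460])
E
```

Emit:
{"fn": "apply_moves", "kwargs": {"deltas": [[0,-0.04,0,0,0,0,0],[0,-0.075,0,0,0,0,0],[0,-0.075,0,0,0,0,0]]}}

```text
time: 8.25
eef_pos: [0.5159, 0.3145, 0.1303]
ee_rot: [0.992, 0.129, 0.0, -0.004]
force: [-1.4, 0.5, -5.4]
width: 0.021
finger_force: 81.9
```

```bash
python3 - <<'E'
from h import *
w=cams.camera("wrist")["frame"];c=cams.camera("side")["frame"]
o=np.zeros((600,800,3),np.uint8);R=lambda f,s:cv2.resize(f,s,interpolation=cv2.INTER_CUBIC)
o[:300,:400]=R(np.load("c.npy"),(400,300));o[:300,400:]=R(c[180:300,300:460],(400,300))
o[320:505,:400]=R(np.load("w.npy"),(400,185));o[320:505,400:]=R(w[40:280,60:580],(400,185))
cv2.imwrite("pics/s4.png",o[:510]);print(sensors.sense()["eef_pos"],sensors.sense()["force"])
E
```

```text
[0.51772812 0.30791382 0.12976863] [ 0.80056698 -0.65289501 -5.89344593]
```

View pics/s4.png

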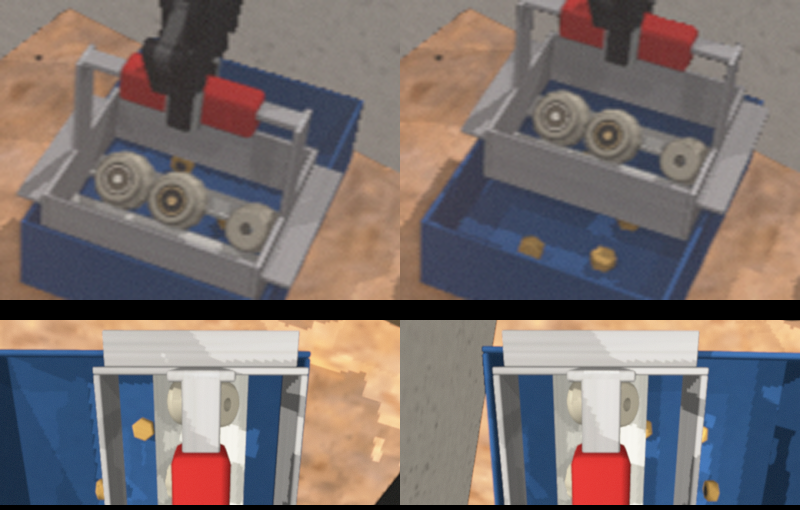

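Emit:
{"fn": "apply_moves", "kwargs": {"deltas": [[0,0.03,0,0,0,0,0],[0,0.03,0,0,0,0,0],[0,0.03,-0.03,0,0,0,0],[0,0.03,-0.08,0,0,0,0],[0,0.03,-0.14,0,0,0,0],[0,0.03,-0.19,0,0,0,0],[0,0.03,-0.19,0,0,0,0]]}}

```text
time: 9.05
eef_pos: [0.5284, 0.2834, 0.2881]
ee_rot: [0.992, 0.123, 0.006, -0.002]
force: [1.3, 0.3, -5.2]
width: 0.0213
finger_force: 81.9
```

```bash
python3 - <<'E'
from h import *
c=cams.camera("side");f=c["frame"][110:330,270:490];cv2.imwrite("pics/s5.png",cv2.resize(f,(600,600),interpolation=cv2.INTER_CUBIC))
print(sensors.sense()["eef_pos"],[(round(m["conf"],2),m["location"],onz(c,m["location"],.008).round(3)) for m in cams.boxes_of("side","nut_0")])
E
```

```text
[0.52656942 0.28221326 0.28469016] [(0.61, [389.3, 265.8], array([0.544, 0.29 , 0.008])), (0.49, [376.8, 286.1], array([0.555, 0.236, 0.008]))]
```

View pics/s5.png

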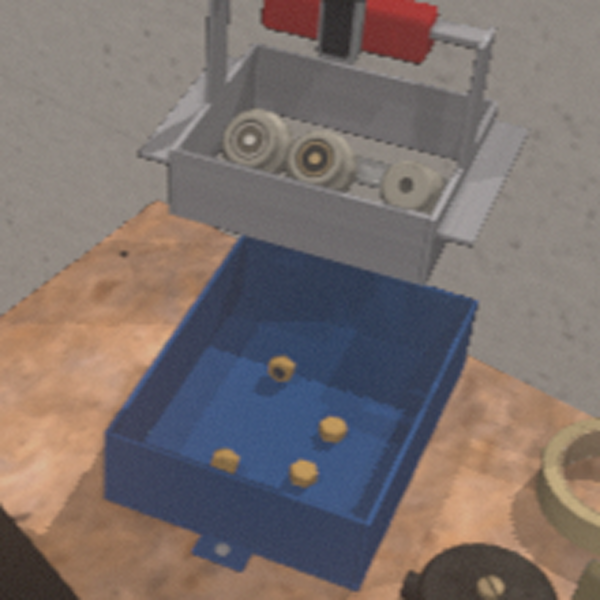

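```bash
python3 -c "
from h import *
print(tool([.466,.0145,.25],-.285),tool([.466,.0145,.14],-.285))"
```

```text
(array([-0.1531,  0.3051,  0.0403]), array([ 0.0003, -0.0004,  0.2543])) (array([-0.1532,  0.305 ,  0.1778]), array([ 0.0003, -0.0004,  0.2543]))
```

Emit:
{"fn": "apply_moves", "kwargs": {"deltas": [[-0.01,0.02,0,0,0,0.02,0],[-0.03,0.06,0,0,0,0.05,0],[-0.05,0.1,0.01,0,0,0.08,0],[-0.07,0.14,0.015,0,0,0.11,0],[-0.09,0.18,0.02,0,0,0.14,0],[-0.11,0.22,0.025,0,0,0.18,0],[-0.13,0.26,0.03,0,0,0.21,0],[-0.145,0.29,0.035,0,0,0.24,0],[-0.1531,0.305,0.04,0,0,0.2543,0],[-0.1531,0.305,0.04,0,0,0.2543,0]]}}

```text
time: 10.15
eef_pos: [0.4639, 0.0129, 0.248]
ee_rot: [0.99, -0.143, -0.003, 0.001]
force: [-0.1, -1.1, -6.0]
width: 0.0208
finger_force: 81.9
```

```bash
python3 -c "
from h import *
print(sensors.sense()['eef_pos'],sensors.sense()['force'],tool([.466,.0145,.1],-.285))"
```

```text
[0.4638932  0.01285352 0.24800347] [-0.14298224 -1.139349   -5.98786406] (array([ 0.0028, -0.0034,  0.185 ]), array([ 0.0017,  0.0022, -0.0014]))
```

Emit:
{"fn": "apply_moves", "kwargs": {"deltas": [[0.0,0,0.04,0,0,0,0],[0.0,0,0.09,0,0,0,0],[0,0,0.14,0,0,0,0],[0,0,0.17,0,0,0,0],[0,0,0.18,0,0,0,0],[0,0,0.185,0,0,0,0],[0,0,0.187,0,0,0,0],[0,0,0.187,0,0,0,0]]}}

```text
time: 10.95
eef_pos: [0.4671, 0.016, 0.101]
ee_rot: [0.99, -0.141, 0.001, -0.0]
force: [0.7, 0.7, -3.1]
width: 0.0209
finger_force: 82.1
```

```bash
python3 - <<'E'
from h import *
c=cams.camera("side");cv2.imwrite("pics/s6.png",cv2.resize(c["frame"][180:430,120:460],(800,588),interpolation=cv2.INTER_CUBIC))
print(sensors.sense()["eef_pos"],sensors.sense()["force"])
E
```

```text
[0.46711188 0.01583591 0.10119164] [ 0.70408267  1.20103223 -4.41757376]
```

View pics/s6.png

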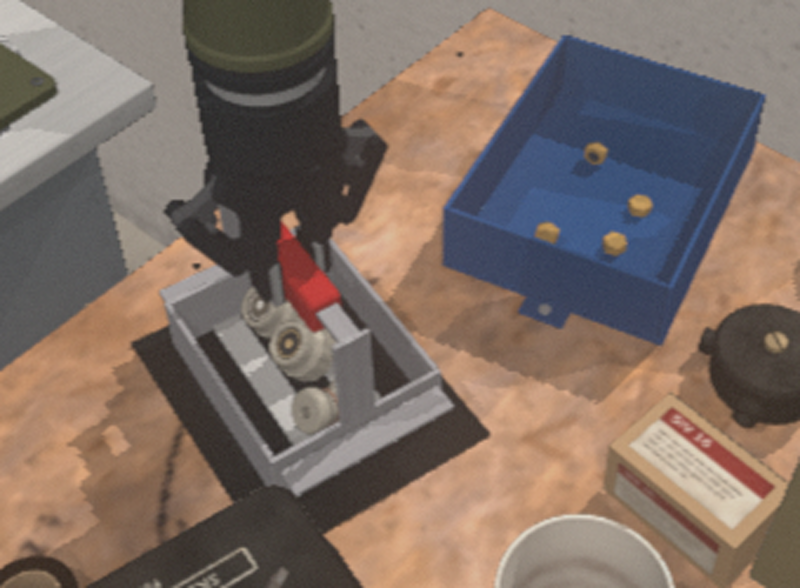

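Emit:
{"fn": "apply_moves", "kwargs": {"deltas": [[0,0,0.002,0,0,0,0],[0,0,0.004,0,0,0,0],[0,0,0.006,0,0,0,0],[0,0,0.006,0,0,0,0]]}}

```text
time: 11.4
eef_pos: [0.4667, 0.0156, 0.0958]
ee_rot: [0.99, -0.141, 0.001, -0.0]
force: [-0.2, 0.8, 2.1]
width: 0.0208
finger_force: 82.8
```

Contact: the force has changed from -4.4 to +2.1 N. Release and rise.

Emit:
{"fn": "apply_moves", "kwargs": {"deltas": [[0,0,0,0,0,0,1],[0,0,0,0,0,0,1],[0,0,0,0,0,0,1],[0,0,0,0,0,0,1],[0,0,0,0,0,0,1],[0,0,-0.03,0,0,0,1],[0,0,-0.08,0,0,0,1],[0,0,-0.14,0,0,0,1],[0,0,-0.2,0,0,0,1],[0,0,-0.2,0,0,0,1]]}}

```text
time: 12.4
eef_pos: [0.4699, 0.0159, 0.2609]
ee_rot: [0.99, -0.142, 0.006, -0.002]
force: [0.6, 0.2, -0.9]
width: 0.0859
finger_force: 0.0
```

```bash
python3 - <<'E'
from h import *
c=cams.camera("side");s=sensors.sense();w=cams.camera("wrist")
o=np.hstack([cv2.resize(c["frame"][180:430,120:460],(400,300)),cv2.resize(w["frame"],(400,300))]);cv2.imwrite("pics/s7.png",o)
print(s["eef_pos"],s["force"],s["width"])
E
```

```text
[0.46812856 0.01564416 0.25823018] [0.00339844 0.69875097 0.26397089] 0.0852182041708804
```

View pics/s7.png

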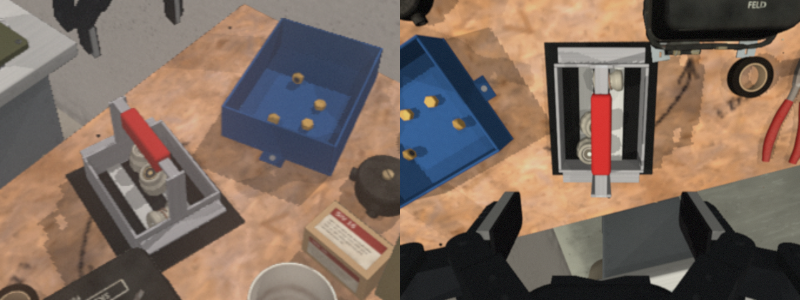

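```bash
python3 -c "
from rig import job
print(job.close_job())"
```

```text
the job is handed in; nothing more can be done
None
```

The job is handed in: the last pictures showed all four nuts in the pan and the sieve released flat in the middle of the mat with all three porcelain parts in it, tipped onto their sides by the shaking; no verdict was returned.

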